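Prise the cash box open and hold its lid

TASK

The cash box's lid drops shut by itself and I need to look inside: pick up the letter opener, lever the lid up with its blade under the small steel tab on the front, and hold the lid open at about 60 degrees from shut. Lift it with the blade only, never with the gripper or arm against the box, never fling it past 80 degrees, and leave the note cube, staple box and marker where they are. Do not put anything down: finish still gripping the opener and holding the lid steady on its blade.

Things in the scene. Friction and masses are not known exactly. Their poses are not given: they have to be found in the camera images.
- cash_box: dark grey steel cash box, 129 x 163 x 76 mm (its x, y, z), fixed to the worktop; its lid starts shut. Origin: centre of its underside; x points from its front (lock, tab) to the hinge at the back, z up. The plain front wall is at x = -59 mm, 58 mm high; the lid above it is a shallow tray turned over, 13 mm deep, its front at x = -61 mm, hollow underneath
- tab_edge (a point): middle of the outer lower edge of the bright steel tab in the middle of the lid's front lip; moves with the lid, 137 mm from the hinge line. The tab is 46 mm wide (y), 4 mm thick and sticks out 14 mm: with the lid shut, from x = -61 to -75 mm in the box frame, underside level at z = 59 mm; nothing lies below it in front of the wall
- hinge_line (a point): middle of the lid's hinge line, at the back of the box: x = 62, y = 0, z = 58 mm in the box frame; the line runs along the box's y
- cash_box_lid (a joint): angle of the lid in rad: 0 shut, growing as its front rises, at most 1.83. No spring; a 0.46 kg lid on a loose hinge that falls shut from anywhere below about 1.3 rad when let go; 2 to 3 N up at the tab lifts it, about 1 N holds it at 60 degrees. 60 degrees is 1.047
- letter_opener: letter opener lying on the worktop, blade away from the robot, about 0.07 kg: dark wooden handle 90 mm long, 16 wide, 20 high; flat straight steel blade 85 mm long, 14 wide (7 at the tip), 3 thick, level with the middle of the handle's height. Origin: centre of the handle's underside; x runs along it towards the blade tip, z up
- blade_tip (a point): tip of the blade: x = 130, y = 0, z = 10 mm in the opener's frame
- note_cube: bystander: block of coloured notes, 76 x 77 x 46 mm, loose; origin at the centre of its underside
- staple_box: bystander: small blue carton, 38 x 55 x 30 mm, loose; origin at the centre of its underside
- marker: bystander: white marker pen with a red cap lying on the worktop, 14 x 141 x 16 mm, loose; origin at the centre of its underside
Mind the look-alikes: they are no part of the job. What is shaped like the cash_box but pink is not meant.

How it is judged:
On the way, in this order (a step that is already met when the one before it is completed fails the run):
1. the letter opener is gripped and lifted clear of the worktop, the lid still shut (contact force between the fingers and letter_opener above 2 N and height (world z) of letter_opener above 0.015 m and value of joint cash_box_lid below 0.05 rad), for 0.2 s.
2. the opener, in the fingers, has levered the lid up by more than 10 degrees (contact force between the fingers and letter_opener above 2 N and contact force between letter_opener and cash_box above 0.2 N and value of joint cash_box_lid above 0.175 rad), for 0.1 s.
At the end, for the whole second after the job is handed in: the lid stands still at 60 degrees, give or take 8, carried by the opener's blade (at least 0.2 N); the opener is in the fingers, its handle more than 40 mm above the worktop; neither fingers nor arm touch the box (value of joint cash_box_lid between 0.908 and 1.187 rad and velocity of joint cash_box_lid between -0.05 and 0.05 rad/s and contact force between letter_opener and cash_box above 0.2 N and contact force between the fingers and letter_opener above 2 N and contact force between each of the arm, the fingers and cash_box below 0.1 N and height (world z) of letter_opener above 0.04 m); the arm keeps its last pose, push and grip.
It fails at once if fingers or arm press on the cash box or its lid (contact force between any of the fingers, the arm and cash_box above 1 N).
It fails at once if the lid is flung past 80 degrees (value of joint cash_box_lid above 1.396 rad).
It fails at once if a bystander is moved by more than 20 mm (distance of any of note_cube, staple_box, marker from where it was at the start of the episode above 0.02 m).
It also fails if it takes over 35 s, if anything falls off the work surface, if the arm or the gripper's body presses on something with over 40 N, if the wrist force passes 120 N, or if a joint passes its speed limit or range.

ROBOT

A 6-joint arm with a two-finger parallel gripper is mounted at the origin on a cart in front of the work surface, level with it; the furniture and walls round the work are solid. World frame = base frame: x ahead of the robot, y to its left, z up, the work surface at z = 0. Lengths are in m, angles in rad, forces in N, time in s.
With the tool pointing down it reaches from about 0.275 to 0.875 m from the base axis. Payload 12.5 kg.
Tool frame: the origin (TCP) lies on the centre line of the jaws, within the pads' length; the fingertips stand r.finger_overhang ahead of it and the grasp point (between the pads) lies 3 mm ahead of it (r.finger_overhang is the distance from the TCP to the fingertips, in m); z points along the fingers, y is the line along which they close (so a half turn about z gives the same grasp; the last joint's range is limited). The gripper opens to 85 mm and grips with 20 to 120 N. Pads are 22 mm wide; open, the fingers measure 114 mm over their backs; the gripper's body (76 mm by 85 mm) begins 54 mm behind the grasp point. The pads swing forward as they close: fully open they stand 13 mm farther back than shut.
Start: joints at [1.047, 0.351, 1.652, -0, 1.139, -0.085], TCP at [0.234, 0.498, 0.253] pointing down, gripper open.
Joint ranges: [-2.75, 2.75], [-0.79, 2.1], [0.01, 2.65], [-1.57, 4.71], [0.07, 3.14], [-2.87, 2.87]. Speed limits (rad/s): [2.22, 2.22, 2.79, 3.14, 3.14, 3.14].

INTERFACE

Orientations are given as a unit quaternion [x, y, z, w].
In Python, from cell import r, optics gives the robot as it stands. The module is installed in compiled form; this text tells all that it offers. Calls block until the motion is done:
- r.move_to(position, orientation): joint-space move of the TCP to a pose.
- r.move_linear(position, rot=None, vel=0.15): straight line of the TCP; rot=None keeps the orientation; vel is the mean speed in m/s.
- r.set_joints(angles): joint-space move.
- r.set_gripper(opening, squeeze=None): opening from 0.0 (shut) to 1.0 (fully open); squeeze is the grip in N (None keeps the last); returns when the fingers have stopped.
- r.sleep(seconds).
- r.inverse_kinematics(position, orientation): joint angles nearest the present ones, or None.
- optics.get_image(name): name is "scene" or "side" or "wrist"; returns a dict with "pixels" (420x560x3 uint8, red, green, blue), "depth" (420x560 float32, m along the optical axis (not along the pixel's ray), 0 where there is no reading), "fx", "fy", "cx", "cy" (pixels), "camera_from_world" (4x4, takes a point from world to camera coordinates); the wrist camera has in their place "mount" (4x4, takes a point from camera to tool coordinates, whose origin is the TCP and whose axes are the flange's). Camera axes: x right, y down, z forward; pixel columns grow to the right and rows downward; lengths in m; the calibration is good to about 2 mm. A picture is of the moment at which its call begins: read the wrist's pose just before it.
A pose or a line that the arm cannot do raises r.PlanningError and nothing moves.
- r.hand_in(): hands the job in; it is judged then, once.
Readings, each from a call of its own:
- r.current_t(): time.
- r.current_q(): joint angles.
- r.current_qvel(): joint speeds.
- r.current_effort(): joint torques, N m.
- r.current_tool_pos(): TCP position.
- r.current_ee_rot(): TCP orientation.
- r.current_contact_force(): force on the tool from outside, world axes, zero at the start.
- r.current_torque(): the same for the moment, N m.
- r.current_opening(): opening from 0.0 (shut) to 1.0 (fully open).
- r.current_finger_force(): force on a finger pad.
Only numpy, scipy, OpenCV 4.12 (cv2) and the standard library are available. Lean on these libraries where they do the work, as an engineer would, in place of code of your own. Each camera call takes 0.05 s, during which the arm holds its last target. There are 200 camera calls.

## Working session

There is one attempt and no reset: what is moved stays moved. The work goes in short steps, each a Python script; the robot and the scene stay as the last script left them, time stands still between calls to the robot, and variables do not carry over. Pictures are saved under pics/ and viewed, at most 10 in all, crops included, and the job is handed in when it is done.

```bash
mkdir -p pics; cat > h.py <<'E'
import numpy as np, cv2
from cell import r, optics
from scipy.spatial.transform import Rotation as R
def snap(n,f):
    T=np.eye(4);T[:3,:3]=R.from_quat(r.current_ee_rot()).as_matrix();T[:3,3]=r.current_tool_pos()
    d=optics.get_image(n)
    d['wfc']=T@d['mount'] if n=='wrist' else np.linalg.inv(d['camera_from_world'])
    cv2.imwrite('pics/'+f+'.png',d['pixels'][:,:,::-1]); np.savez('pics/'+f+'.npz',**d); return d
def cloud(d):
    v,u=np.mgrid[:420,:560]; z=d['depth']
    P=np.stack([(u-d['cx'])/d['fx']*z,(v-d['cy'])/d['fy']*z,z,np.ones_like(z)],-1)@d['wfc'].T
    return P[...,:3]
def onplane(d,uv,h):
    uv=np.atleast_2d(uv).astype(float)
    D=np.c_[(uv[:,0]-d['cx'])/d['fx'],(uv[:,1]-d['cy'])/d['fy'],np.ones(len(uv))]@d['wfc'][:3,:3].T
    o=d['wfc'][:3,3]; return o+D*((h-o[2])/D[:,2])[:,None]
E
python3 - <<'E'
from h import *
a=snap('scene','s0');b=snap('side','d0')
print(r.current_t(),r.finger_overhang,a['wfc'][:3,3],b['wfc'][:3,3],R.from_quat(r.current_ee_rot()).as_matrix().round(2).tolist())
E
```

```text
0.1 0.022 [-0.380387   -0.49473288  0.73549409] [ 0.05342027 -1.08861109  1.14415965] [[-0.91, 0.42, -0.0], [0.42, 0.91, -0.0], [0.0, -0.0, -1.0]]
```

View pics/s0.png

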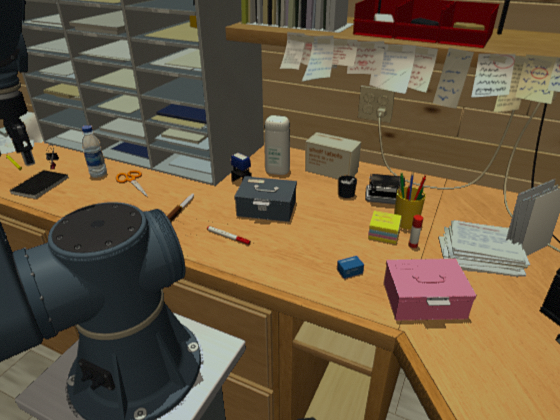

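View pics/d0.png

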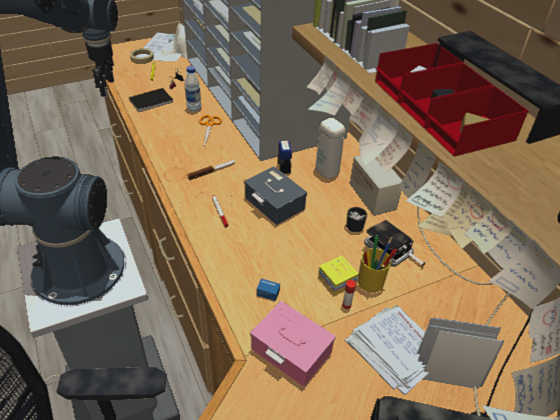

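The scene view shows the grey box at about (266,200) with its tab at about (265,216), the opener at (180,208) and the marker at (229,236). In the side view the box is at (275,195), the opener at (212,170) and the marker at (219,210). Next I measure them by depth.

```bash
python3 - <<'E'
from h import *
for n,(u0,u1,v0,v1) in [('d0',(180,315,150,235)),('s0',(160,300,172,250))]:
    d=dict(np.load(f'pics/{n}.npz')); P=cloud(d)
    img=d['pixels'][v0:v1,u0:u1]; Q=P[v0:v1,u0:u1]
    hsv=cv2.cvtColor(img,cv2.COLOR_RGB2HSV)
    # box lid top
    m=(Q[...,2]>.066)&(Q[...,2]<.082)&(hsv[...,1]<110)
    k,l,st,c=cv2.connectedComponentsWithStats(m.astype('uint8')); i=1+st[1:,4].argmax()
    pts=Q[l==i]; print(n,'lid',len(pts),np.median(pts[:,2]),cv2.minAreaRect(pts[:,:2].astype('f4')))
    # low things
    low=(Q[...,2]>.006)&(Q[...,2]<.03)
    k,l,st,c=cv2.connectedComponentsWithStats(low.astype('uint8'))
    for i in range(1,k):
        if st[i,4]>15:
            pts=Q[l==i]; print(' low',st[i].tolist(),img[l==i].mean(0).round(),pts[:,2].max().round(3),cv2.minAreaRect(pts[:,:2].astype('f4')))
    # bright near tab
    t=(Q[...,2]>.04)&(Q[...,2]<.075)&(hsv[...,2]>110)&(hsv[...,1]<70)
    print(' tab',t.sum(),Q[t].mean(0),Q[t].min(0),Q[t].max(0), np.median(Q[...,2][low==0]))
    cv2.imwrite(f'pics/c_{n}.png',cv2.resize(img[:,:,::-1],None,fx=5,fy=5,interpolation=cv2.INTER_CUBIC))
E
```

```text
d0 lid 1378 0.07077341669831849 ((0.611100435256958, 0.025751590728759766), (0.12855349481105804, 0.1719762086868286), 13.033149719238281)
 low [72, 0, 26, 11, 132] [97. 95. 90.] 0.03 ((0.6760081052780151, 0.2555018961429596), (0.050137441605329514, 0.09208444505929947), 46.60609436035156)
 low [8, 10, 47, 19, 211] [114.  91.  74.] 0.025 ((0.48698312044143677, 0.25785329937934875), (0.17574909329414368, 0.02352583408355713), 7.83624792098999)
 low [99, 16, 12, 7, 61] [25. 23. 21.] 0.029 ((0.7081595659255981, 0.14757399260997772), (0.013771838508546352, 0.037974074482917786), 68.66291046142578)
 low [65, 42, 61, 32, 346] [39. 42. 44.] 0.03 ((0.5835536122322083, -0.012953341007232666), (0.1022365391254425, 0.19447022676467896), 51.79177474975586)
 low [32, 45, 16, 32, 129] [178. 137. 125.] 0.02 ((0.43883395195007324, 0.05595468729734421), (0.14399026334285736, 0.01389615423977375), 85.17957305908203)
 tab 196 [0.60304525 0.04101015 0.06848301] [ 0.53710147 -0.05521575  0.05583374] [0.68773025 0.11971922 0.07488621] 0.0003120430525487272
s0 lid 1222 0.06995760144603891 ((0.6122471094131
[... 452 characters left out ...]
1960144, 0.19817107915878296), (0.009723958559334278, 0.03100251592695713), 63.883792877197266)
 low [7, 22, 27, 28, 172] [95. 76. 60.] 0.021 ((0.5005296468734741, 0.2577841579914093), (0.1532534658908844, 0.018370090052485466), 6.852095603942871)
 low [76, 23, 60, 26, 409] [31. 35. 35.] 0.03 ((0.5812971591949463, -0.00945599377155304), (0.09343370050191879, 0.19285017251968384), 48.81875228881836)
 low [47, 55, 44, 18, 169] [147. 108.  95.] 0.017 ((0.4378926157951355, 0.057139985263347626), (0.14182023704051971, 0.016301630064845085), 86.16651153564453)
 tab 145 [0.60022103 0.0376023  0.06751007] [ 0.5363482  -0.01289251  0.05859655] [0.65599063 0.10131991 0.07499037] -0.0007300398287742871
```

View pics/c_d0.png

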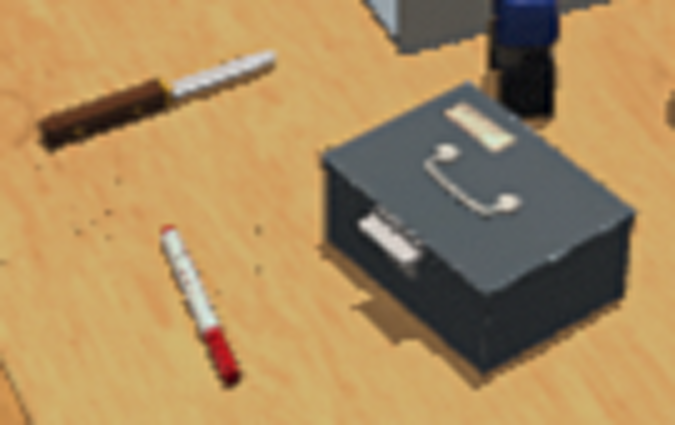

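```bash
cat >> h.py <<'E'
def down(yaw): # tool z down, tool x at yaw
    c,s=np.cos(yaw),np.sin(yaw)
    return R.from_matrix(np.array([[c,s,0],[s,-c,0],[0,0,-1.]])).as_quat()
E
python3 - <<'E'
from h import *
bq=np.deg2rad(13.8)
r.move_to([0.50,0.10,0.27],down(bq+np.pi/2)); 
d=snap('wrist','w1'); print(r.current_t(),r.current_q(),d['mount'].round(3).tolist())
r.move_to([0.46,0.25,0.24],down(np.deg2rad(187.5)))
d=snap('wrist','w2'); print(r.current_t(),r.current_q())
cv2.imwrite('pics/w12.png',np.hstack([cv2.resize(cv2.imread(f'pics/{n}.png'),(400,300)) for n in('w1','w2')]))
E
```

```text
1.9 [ 1.07598471e-01  2.59968536e-01  1.73363491e+00  1.40101102e-04
  1.14801953e+00 -1.34744677e-01] [[-0.001, -0.951, -0.308, 0.08], [1.0, -0.001, -0.0, 0.0], [-0.0, -0.308, 0.951, -0.12], [0.0, 0.0, 0.0, 1.0]]
3.025 [ 4.08345457e-01  3.17575465e-01  1.73414155e+00 -7.78263757e-05
  1.08966583e+00 -1.29142572e+00]
```

View pics/w12.png

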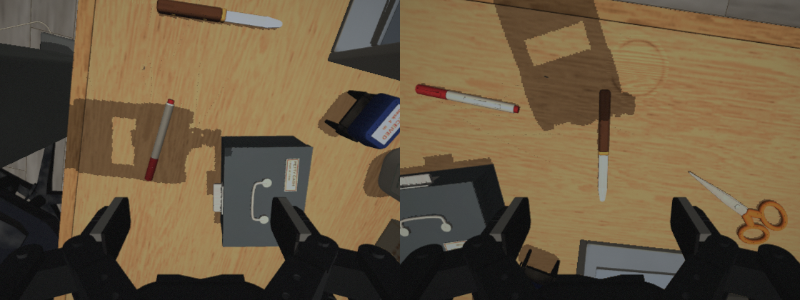

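The left half (w1) shows the box with its bright tab at full-size pixel (305,278). The right half (w2) shows the opener with butt at about (286,126) and tip at about (284,281). Now to refine both.

```bash
python3 - <<'E'
from h import *
d=dict(np.load('pics/w2.npz')); P=cloud(d); img=d['pixels']; hsv=cv2.cvtColor(img,cv2.COLOR_RGB2HSV)
m=np.zeros((420,560),bool); m[110:300,260:310]=True
h=m&(P[...,2]>.013)&(P[...,2]<.03); b=m&(P[...,2]>.006)&(hsv[...,1]<60)&(hsv[...,2]>110)
for n,k,z in(('handle',h,.02),('blade',b,.0115)):
    v,u=np.nonzero(k); X=onplane(d,np.c_[u,v],z); rc=cv2.minAreaRect(X[:,:2].astype('f4'))
    print(n,k.sum(),np.median(P[k][:,2]),rc,cv2.boxPoints(rc).round(4).tolist())
    if n=='blade': print('x ends',X[X[:,0].argmin()],X[X[:,0].argmax()])
d=dict(np.load('pics/w1.npz')); P=cloud(d); img=d['pixels']; hsv=cv2.cvtColor(img,cv2.COLOR_RGB2HSV)
m=np.zeros((420,560),bool); m[245:310,285:318]=True
t=m&(P[...,2]>.04)&(hsv[...,1]<70)&(hsv[...,2]>130)
k,l,st,c=cv2.connectedComponentsWithStats(t.astype('uint8'));i=1+st[1:,4].argmax(); t=l==i
v,u=np.nonzero(t); X=onplane(d,np.c_[u,v],.063); print('tab',st[i],np.median(P[t][:,2]),cv2.minAreaRect(X[:,:2].astype('f4')),X.mean(0))
m=np.zeros((420,560),bool); m[185:350,300:445]=True
k=m&(P[...,2]>.066)&(P[...,2]<.076)&(hsv[...,2]<130); k=cv2.morphologyEx(k.astype('uint8'),cv2.MORPH_OPEN,np.ones((5,5)))
v,u=np.nonzero(k); X=onplane(d,np.c_[u,v],.071); print('lid',len(v),cv2.minAreaRect(X[:,:2].astype('f4')))
E
```

```text
handle 1416 0.018906720918266506 ((0.4479198753833771, 0.2547614574432373), (0.09287319332361221, 0.015763647854328156), 6.236050605773926) [[0.4009000062942505, 0.25760000944137573], [0.4025999903678894, 0.2418999969959259], [0.4948999881744385, 0.25200000405311584], [0.49320000410079956, 0.26759999990463257]]
blade 735 0.010943414121852846 ((0.5363795757293701, 0.2646372318267822), (0.0774899274110794, 0.013204908929765224), 7.253369331359863) [[0.49709999561309814, 0.2662999927997589], [0.49880000948905945, 0.2531999945640564], [0.5756000280380249, 0.2630000114440918], [0.5740000009536743, 0.2761000096797943]]
x ends [0.49755393 0.26281492 0.0115    ] [0.57521349 0.26639356 0.0115    ]
tab [299 258  11  38 388] 0.06261322921928303 ((0.5483897924423218, 0.011355307884514332), (0.010918529704213142, 0.04454924911260605), 14.806232452392578) [0.54780581 0.01190437 0.063     ]
lid 12372 ((0.6145761013031006, 0.028945110738277435), (0.12199922651052475, 0.1640675961971283), 14.579458236694336)
```

```bash
cat >> h.py <<'E'
BO=np.array([0.6140,0.0288]);BY=np.deg2rad(14.6)
def bw(x,y,z): # box frame -> world
    c,s=np.cos(BY),np.sin(BY); return np.array([BO[0]+c*x-s*y,BO[1]+s*x+c*y,z])
ZB=.015 # TCP above blade centre
E
python3 - <<'E'
from h import *
q=down(np.deg2rad(186.5))
r.move_to([.4624,.2562,.09],q); r.move_linear([.4624,.2562,.025],vel=.12)
r.set_gripper(0.0,90); print(r.current_opening(),r.current_finger_force())
r.move_linear([.4624,.2562,.13],vel=.12); print(r.current_t(),r.current_finger_force(),r.current_contact_force())
r.sleep(.2)
qq=down(BY+np.pi/2)
r.move_to(bw(-.115,.115,.13),qq); r.move_linear(bw(-.115,.115,.045+ZB),vel=.12)
d=snap('wrist','w3'); snap('scene','s3'); snap('side','d3'); print(r.current_t(),r.current_tool_pos(),bw(-.115,.115,.06),r.current_finger_force())
a=cv2.imread('pics/w3.png'); b=cv2.imread('pics/d3.png')[110:260,150:350]
cv2.imwrite('pics/v3.png',np.hstack([cv2.resize(a,(400,300)),cv2.resize(b,(400,300))]))
E
```

```text
0.15732331409322264 88.70515823364258
6.0417 87.91152834892273 [-0.75864274 -0.12217496 -1.09171335]
8.1833 [0.47418812 0.11122502 0.06073067] [0.47372547 0.11109858 0.06      ] 87.92100191116333
```

View pics/v3.png

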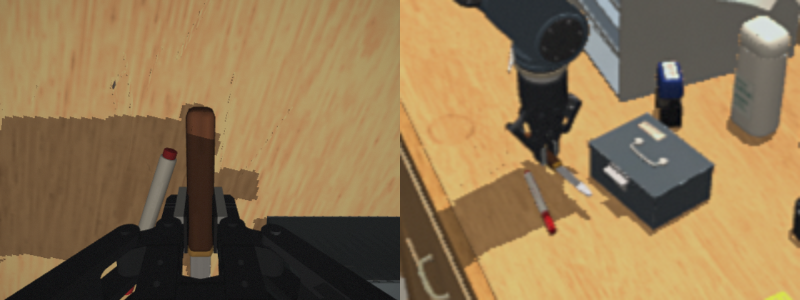

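The opener is gripped straight, with its blade in front of the box beside the tab (blade about (575,182) in the right half). Now I measure the blade in both fixed views against the expected pose.

```bash
python3 - <<'E'
from h import *
c,s=np.cos(BY),np.sin(BY)
for n in('d3','s3'):
    d=dict(np.load(f'pics/{n}.npz')); P=cloud(d); hsv=cv2.cvtColor(d['pixels'],cv2.COLOR_RGB2HSV)
    B=P[...,:2]-BO; B=np.stack([c*B[...,0]+s*B[...,1],-s*B[...,0]+c*B[...,1],P[...,2]],-1)
    m=(B[...,0]>-.15)&(B[...,0]<-.085)&(abs(B[...,1]-.04)<.06)&(B[...,2]>.03)&(B[...,2]<.075)&(hsv[...,1]<90)
    k,l,st,_=cv2.connectedComponentsWithStats(m.astype('uint8')); 
    if k<2: print(n,'none');continue
    i=1+st[1:,4].argmax(); X=B[l==i]; far=X[X[:,1].argsort()]
    print(n,len(X),'tip end',far[:6].mean(0).round(4),'root',far[-8:].mean(0).round(4),'med',np.median(X,0).round(4),'slope z/y',np.polyfit(X[:,1],X[:,2],1)[0].round(3),'x/y',np.polyfit(X[:,1],X[:,0],1)[0].round(3))
    # tab pts
    t=(B[...,0]>-.078)&(B[...,0]<-.06)&(abs(B[...,1])<.03)&(B[...,2]>.055)&(B[...,2]<.07)&(hsv[...,2]>120)
    print(' tab',t.sum(),B[t].mean(0).round(4),B[t].min(0).round(4),B[t].max(0).round(4))
E
```

```text
d3 80 tip end [-0.116   0.0047  0.0468] root [-0.1147  0.0807  0.0439] med [-0.1167  0.0435  0.0454] slope z/y -0.022 x/y 0.009
 tab 53 [-0.0688 -0.002   0.062 ] [-0.0769 -0.0246  0.0567] [-0.0617  0.0211  0.0689]
s3 85 tip end [-0.1166  0.0036  0.0446] root [-0.1163  0.0774  0.0454] med [-0.1158  0.0382  0.045 ] slope z/y 0.008 x/y 0.022
 tab 51 [-0.0681 -0.0023  0.0622] [-0.0774 -0.0246  0.06  ] [-0.0607  0.0195  0.0653]
```

```bash
cat >> h.py <<'E'
def lever(th,gap=0.):
    s,c=np.sin(th),np.cos(th)
    rad=.130+.006*c-.0015*s; p=.001-(.006*s+.0015*c)-gap
    x=.062-rad*c+p*s; z=.058+rad*s+p*c
    return bw(x+.001,.113,z+ZB)
E
python3 - <<'E'
from h import *
r.move_linear(lever(0,.012),vel=.06); print(r.current_t(),r.current_contact_force().round(2))
for a in(2,10,18,25):
    r.move_linear(lever(np.deg2rad(a)),vel=.05); print(a,r.current_t(),r.current_contact_force().round(2),r.current_finger_force())
snap('side','d4');a=cv2.imread('pics/d4.png')[110:260,150:350]; cv2.imwrite('pics/v4.png',cv2.resize(a,(800,600),interpolation=cv2.INTER_CUBIC))
E
```

```text
9.0333 [-0.29  0.18 -1.31]
2 9.5167 [ 0.37 -0.5  -3.34] 88.01807999610901
10 10.0333 [ 0.31 -0.54 -2.73] 88.05453300476074
18 10.55 [ 0.02 -0.98 -3.32] 88.10648202896118
25 11.0167 [-0.73 -0.91 -2.79] 88.13966631889343
```

View pics/v4.png

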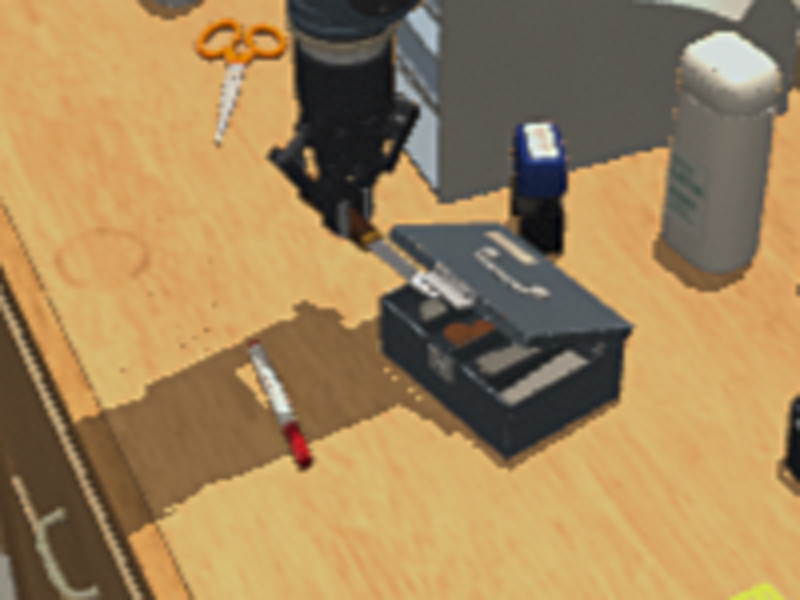

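The lid stands about 25° open on the blade under the tab (at about (445,285)), with the gripper clear of the box. Continuing to 60°.

```bash
python3 - <<'E'
from h import *
for a in(32,39,46,53,60):
    r.move_linear(lever(np.deg2rad(a)),vel=.05); print(a,r.current_t(),r.current_contact_force().round(2),r.current_finger_force())
r.sleep(.5)
c,s=np.cos(BY),np.sin(BY)
for n in('side','scene'):
    d=snap(n,n[0]+'5'); P=cloud(d); hsv=cv2.cvtColor(d['pixels'],cv2.COLOR_RGB2HSV)
    B=P[...,:2]-BO; B=np.stack([c*B[...,0]+s*B[...,1],-s*B[...,0]+c*B[...,1],P[...,2]],-1)
    m=(B[...,0]>-.03)&(B[...,0]<.09)&(B[...,1]<.055)&(B[...,1]>-.077)&(B[...,2]>.09)&(B[...,2]<.19)&(hsv[...,2]<120)
    X=B[m]; w=np.linalg.svd(X-np.median(X,0))[2] if len(X)<3000 else np.linalg.svd((X-np.median(X,0)))[2] if 0 else np.linalg.eigh(np.cov(X.T))[1].T[::-1]
    nn=w[2]; print(n,m.sum(),nn.round(3),'angle',np.rad2deg(np.arctan2(abs(nn[0]),abs(nn[2]))))
a=cv2.imread('pics/s5.png')
ss=sorted(__import__('os').listdir('pics'));
a=cv2.imread('pics/s5.png'); cv2.imwrite('pics/v5.png',cv2.resize(a[110:260,170:370],(800,600),interpolation=cv2.INTER_CUBIC))
E
```

```text
32 11.5333 [-0.27 -0.26 -2.  ] 88.19658994674683
39 12.0 [-1.67 -0.86 -2.28] 88.22275757789612
46 12.4667 [-0.91 -1.74 -3.23] 88.26049089431763
53 12.9333 [-0.57 -0.46 -1.81] 88.30164313316345
60 13.4 [-0.71 -0.57 -1.38] 88.33867907524109
side 169 [-0.822 -0.034 -0.568] angle 55.34400335841803
scene 705 [0.794 0.025 0.607] angle 52.61308998143306
```

View pics/v5.png

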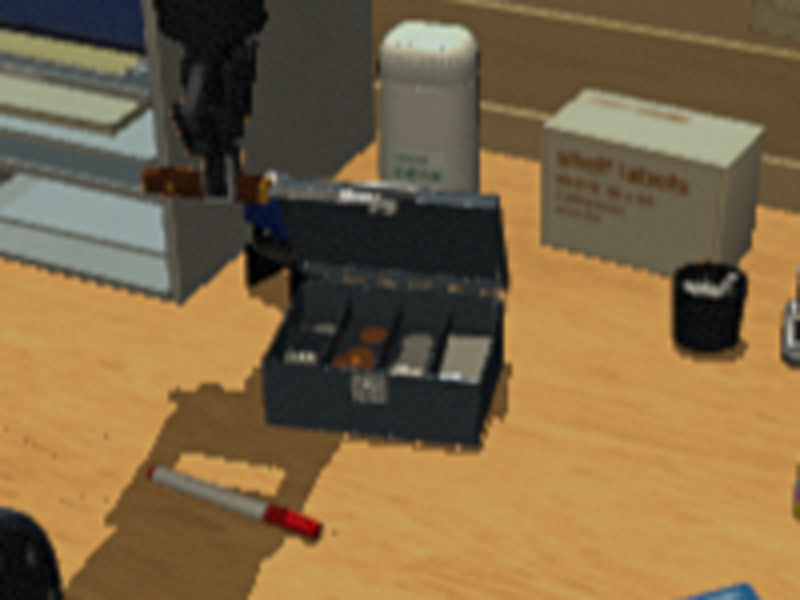

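The lid stands open with its tab at about (370,200) resting on the blade, and the handle and gripper are clear to the left of the box. The plane fit mixes lip and lid, so I refit it on lid-face and tab points only, without moving.

```bash
python3 - <<'E'
from h import *
c,s=np.cos(BY),np.sin(BY)
d=dict(np.load('pics/s5.npz')); P=cloud(d); hsv=cv2.cvtColor(d['pixels'],cv2.COLOR_RGB2HSV)
B=P[...,:2]-BO; B=np.stack([c*B[...,0]+s*B[...,1],-s*B[...,0]+c*B[...,1],P[...,2]],-1)
m=(abs(B[...,1])<.06)&(B[...,0]>-.03)&(B[...,0]<.1)
for z in np.arange(.06,.19,.01):
    k=m&(abs(B[...,2]-z)<.005)
    if k.sum(): print(z.round(2),k.sum(),np.median(B[k][:,0]).round(4),np.percentile(B[k][:,0],[10,90]).round(4))
k=m&(B[...,2]>.085)&(B[...,2]<.15); X=B[k]
l=cv2.fitLine(X[:,[0,2]].astype('f4'),cv2.DIST_HUBER,0,.001,.001).ravel(); print('face angle',np.rad2deg(np.arctan2(abs(l[1]),abs(l[0]))))
t=(abs(B[...,1])<.03)&(B[...,2]>.14)&(hsv[...,2]>140)&(B[...,0]<.05); X=B[t]; print('tab/blade',len(X),X.mean(0),X[X[:,2].argsort()[-5:]].mean(0))
print(r.current_tool_pos()-lever(np.deg2rad(60)))
E
```

```text
0.06 161 0.0632 [0.0577 0.0699]
0.07 93 0.0676 [0.0643 0.0712]
0.08 75 0.0625 [0.0593 0.0652]
0.09 72 0.0571 [0.0539 0.0595]
0.1 80 0.0512 [0.0485 0.0544]
0.11 80 0.0455 [0.0425 0.0475]
0.12 81 0.0395 [0.0361 0.0429]
0.13 85 0.0346 [0.0314 0.0372]
0.14 74 0.0286 [0.0256 0.0321]
0.15 36 0.0228 [0.0197 0.0259]
0.16 37 0.0026 [-0.0034  0.0067]
0.17 154 -0.0007 [-0.013   0.0111]
0.18 17 -0.0053 [-0.0071 -0.0019]
face angle 60.079666
tab/blade 19 [-0.00560789  0.01216999  0.17152647] [-0.00372251 -0.00019329  0.1776811 ]
[-1.92968151e-05 -8.36592880e-06  9.15288087e-06]
```

The lid face measures 60.1°, the arm is still, and the grip is at 88 N. Handing in.

```bash
python3 -c "
from h import *
print(r.current_finger_force(), r.current_t()); print(r.hand_in())"
```

```text
88.32655906677246 14.0
the job is handed in; nothing more can be done
None
```

The job is handed in: the lid is held open at about 60° (60.1° measured from the camera depth) on the opener's blade under the tab, with the opener still gripped and the gripper clear of the box, at 14 s on the clock; the judge's verdict was not shown.

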